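# Set the burnishing press with a feeler blade

## Robot

A 6-joint arm with a two-finger parallel gripper is mounted at the origin on a cart in front of the work surface, level with it; the furniture and walls round the work are solid. World frame = base frame: x ahead of the robot, y to its left, z up, the work surface at z = 0. Lengths are in m, angles in rad, forces in N, time in s.
With the tool pointing down it reaches from about 0.4 to 0.825 m from the base axis. Payload 7 kg.
Tool frame: the origin (TCP) lies midway between the tips of the shut fingers; the grasp point (between the pads) lies hold_point_z behind it (hold_point_z is the distance from the TCP to the grasp point, in m); z points along the fingers, y is the line along which they close (so a half turn about z gives the same grasp; the last joint's range is limited). The gripper opens to 88 mm and grips with 3 to 60 N. Pads are 19 mm wide; open, the fingers measure 130 mm over their backs; the gripper's body (78 mm by 193 mm) begins 47 mm behind the grasp point.
Start: joints at [1.445, 0.359, 0.012, 0, -1.224, -0.288], TCP at [0.271, 0.618, 0.227] pointing down, gripper open.
Joint ranges: [-3.07, 3.07], [-1.43, 2.12], [-1.02, 1.25], [-3.03, 1.67], [-3.05, -0], [-3.03, 3.03]. Speed limits (rad/s): [2.39, 2.39, 3.01, 3.14, 3.14, 3.14].

## Interface

Orientations are given as [roll, pitch, yaw] about the fixed x, y, z axes, in that order (R = Rz(yaw) Ry(pitch) Rx(roll)).
In Python, from station import * gives the robot as it stands.
- The arm moves only by the tool apply_moves, never from a script. Its argument "steps" is a list of rows, each an object with "translation": the shift along the world's x, y, z scaled (see below), a list of three; "rotation": the turn, a rotation vector about the world's x, y, z scaled (see below), a list of three. A call has exactly 10 rows; each row is the pose to reach, as a shift and turn from the pose commanded when the call began; what a row does not reach only later rows make up. The controller multiplies each number of a shift by 250 mm and each number of a turn by 30 degrees. A row lasts 1/12 s, in which the tool goes at most 41.7 mm and 7.16 degrees, less where a joint would pass 70% of its speed; a pose out of reach is approached as far as the arm can. A call with a number of a shift or a turn outside -1 to 1 is refused whole. A call with a gripper value outside its range is refused whole. "jaw" is the closure, from -1 (fully open) to 1 (shut), so that 0 is half open, set as the call begins (left out, the last holds). The fingers move at their own pace and stop on an object; "newtons" is the grip in N (left out, the last holds). Time passes only in rows, so rows that repeat a pose let the fingers close, or fill a call up. It gives the time, the measured TCP pose, the force, the opening and the grip force at its end, in the units of the state.
- get_state(): the state, without advancing time (a new reading comes with each control period).
- grab_frame(name): name is "scene" or "top" or "wrist"; returns the picture (400x640x3 uint8, blue, green, red); there is no depth.
- camera_model(name): a dict with "fx", "fy", "cx", "cy" (pixels), "xyz" and "rotation" of the camera in the world. Camera axes: x right, y down, z forward; pixel columns grow to the right and rows downward; lengths in m; the calibration is good to about 2 mm. A picture is of the moment at which its call begins: read the wrist's pose just before it. camera_model takes no time and is no camera call; for the wrist camera it gives the pose at the moment of the call.
- job_done(): hands the job in; it is judged then, once.
The state is a dict: "t": time; "q": joint angles; "qd": joint speeds; "joint_efforts": joint torques, N m; "eef_pos": TCP position; "ee_rot": TCP orientation; "force": force on the tool from outside, world axes, zero at the start; "moment": the same for the moment, N m; "width": finger opening in m; "gripper_force": force on a finger pad.
Only numpy, scipy, OpenCV 4.12 (cv2) and the standard library are available. Lean on these libraries where they do the work, as an engineer would, in place of code of your own. Each camera call takes 0.05 s, during which the arm holds its last target. There are 200 camera calls.

## Task

Slide the blade of the orange-handled feeler gauge flat along the bed and under the white shoe of the green burnishing press, then turn the black knob on top down until the blade drags lightly, about 6 N to pull, neither loose nor jammed. Draw the gauge a little way back and forth to feel the drag, and leave it lying in the press at that setting, never letting the shoe bear hard on the blade and leaving the glass, the foil roll and the oil bottle where they are.

Things in the scene. Friction and masses are not known exactly. Their poses are not given: they have to be found in the camera images.
- press: Press base, 250 x 100 mm, fixed; origin under its centre, 40 mm behind bed_mark. The half-round shoe (24 mm long) starts 5.6 to 9.6 mm above the bed; its height cannot be read. It is sprung: once it touches the blade its pressure grows 6 N per mm that the knob lowers it. Never load it over 15 N from any side. Right pressure: 3 to 7 N, best 4.5.
- bed_mark (a point): Point on the steel bed of the fixed green press, 30 mm above the bench, straight below the white nylon shoe. x: feed direction, y across, z up. The bed is level, 54 mm wide, and runs from x -165 to +85 mm. The tower (x -25 to 25, 70 mm wide) stands 74 mm above the bed, the knob 30 mm more; its cheeks leave 36 mm between them.
- infeed (a point): Mouth of the guides on the bed, 85 mm before bed_mark, same axes. Two brass rails, 6 mm high: flared from 40 mm apart here to 27 mm apart 20 mm further on, then straight to the tower. Blade friction is about 0.6 (0.5 to 0.7) on shoe and bed alike: drag = 0.6 x (2 x shoe pressure + the gauge's weight + any push down by the hand, less any lift).
- knob_grip (a point): Black cam knob on top of the tower, on its upright axis half-way up its wing, which is 42 mm long, 11 mm thick and 18 mm high (top 9 mm above this point). The frame turns with the knob: x along the wing, y across it. Pinch the wing across its thickness from above and turn it.
- knob (a joint): Angle of the knob, 0 (shoe highest) to 2.2 rad, growing as it is turned clockwise seen from above; it starts at 0 to 0.2 and stays where it is left (friction 0.08 N m). Every rad clockwise lowers the shoe by 4 mm (24 N more on the blade once it touches); the shoe meets the blade somewhere between 0.6 and 1.4 rad.
- gauge_grip (a point): Feeler gauge lying flat on the bench: centre of its orange handle (55 long, 18 wide, 14 mm high), 7 mm above its flat underside. x points along the gauge to the blade's tip, y across, z up. 55 to 95 g in all. Grip the handle across its width from above.
- gauge_tip (a point): Middle of the free end of the gauge's steel blade, half-way up its thickness. The blade is 20 mm wide and 4 mm thick, its underside level with the handle's, and stands 105 mm out of the handle; this point is 132 mm along x from the handle's centre. Same axes as gauge_grip.
- strip_a: Dark red foiled glass strip, 19 x 61 x 4 mm, loose; origin under its centre. To be left alone.
- strip_b: Green foiled glass strip, 19 x 59 x 4 mm, loose; origin under its centre. To be left alone.
- oil: Small cream bottle with a red cap, 35 mm across, 73 mm high, standing near the press in front of the grinder; origin under its centre. To be left alone.
- foil: Roll of copper foil, 97 mm across, 8 mm high, lying; origin under its centre. To be left alone.
Mind the look-alikes: they are no part of the job. Of the things that look like the part that bears gauge_grip, the larger one is meant.

How it is judged:
On the way, in this order (a step that is already met when the one before it is completed fails the run):
1. the blade lies in the press, flat on the bed, its tip at least 12 mm past the line of the shoe and within 12 mm of the bed's middle line (x of gauge_tip in the frame of bed_mark above 0.012 m and z of gauge_tip in the frame of bed_mark between -0.002 and 0.004 m and angle between the x axis of gauge_tip and the x axis of bed_mark, either way round below 0.15 rad and y of gauge_tip in the frame of bed_mark between -0.012 and 0.012 m), for 0.2 s.
2. with the gauge let go and the knob at rest, the shoe bears on the blade with 3 to 7 N (contact force between gauge and shoe_face between 3 and 7 N and contact force between the fingers and gauge below 0.1 N and velocity of joint knob between -0.05 and 0.05 rad/s), for 0.3 s.
3. the gauge is held and drawn along while the shoe bears on its blade with 2.5 to 9 N (contact force between gauge and shoe_face between 2.5 and 9 N and contact force between the fingers and gauge above 1 N and linear speed of gauge above 0.004 m/s), for 0.15 s.
At the end, for the whole second after the job is handed in: The gauge lies still and released in the press, in line with it within 0.15 rad, its tip at least 8 mm past the line of the shoe, and the shoe bears on the blade with 3 to 7 N (contact force between gauge and shoe_face between 3 and 7 N and x of gauge_tip in the frame of bed_mark above 0.008 m and angle between the x axis of gauge_tip and the x axis of bed_mark, either way round below 0.15 rad and linear speed of gauge below 0.01 m/s); the robot touches nothing.
It fails at once if the shoe is loaded with more than 15 N (contact force between anything else and shoe_face above 15 N).
It fails at once if a bystander is moved more than 20 mm (distance of any of strip_a, strip_b, oil, foil from where it was at the start of the episode above 0.02 m).
It also fails if it takes over 72 s, if anything falls off the work surface, if the arm or the gripper's body presses on something with over 40 N, if the wrist force passes 120 N, or if a joint passes its speed limit or range.

## Working session

There is one attempt and no reset: what is moved stays moved. The work goes in short steps, Python scripts to look and compute and a tool call to move; the robot and the scene stay as the last step left them, time stands still between calls to the robot, and variables do not carry over. Pictures are saved under pics/ and viewed, at most 10 in all, crops included, and the job is handed in when it is done.

Besides the shell and the picture viewer there is one more tool, called as name(argument=value, ...) on one line, values as JSON. apply_moves: Moves the arm, as the interface text tells. Shifts and turns lie within -1 to 1; 1 stands for 250 mm of shift or 30 degrees of turn. Its arguments: {"type":"object","properties":{"steps":{"type":"array"},"jaw":{"type":"number"},"newtons":{"type":"number"}},"required":["steps"]}

```bash
mkdir -p pics; ls
python3 - <<'E'
from station import *
import cv2
s=get_state(); print({k:s[k] for k in ('t','eef_pos','ee_rot','width','force')}, s.get('hold_point_z'))
import station; print([n for n in dir(station) if not n.startswith('_')])
for n in ('scene','top'):
    im=grab_frame(n); cv2.imwrite(f'pics/{n}0.png',im); m=camera_model(n); print(n,m)
E
```

```text
pics
{'t': 0.0, 'eef_pos': array([0.27121387, 0.61759234, 0.22561938]), 'ee_rot': array([ 3.13995612e+00, -1.41316132e-04, -4.13874334e-01]), 'width': 0.08760368078141649, 'force': array([-0.06747526,  0.68766895,  1.05007103])} None
['Unreachable', 'camera_model', 'get_state', 'grab_frame', 'hold_point_z', 'job_done']
scene {'fx': 445.29827674667985, 'fy': 445.29827674667985, 'cx': 324.1627912437348, 'cy': 199.5580791208204, 'xyz': array([-0.09826529, -0.25388734,  0.71270071]), 'rotation': array([-2.14621869, -0.01652047, -0.79480425])}
top {'fx': 437.30067204276025, 'fy': 437.30067204276025, 'cx': 318.8525765841087, 'cy': 193.703818641016, 'xyz': array([0.49146145, 0.3681708 , 1.23816753]), 'rotation': array([-3.06903419,  0.01120725, -1.58910366])}
```

View pics/top0.png

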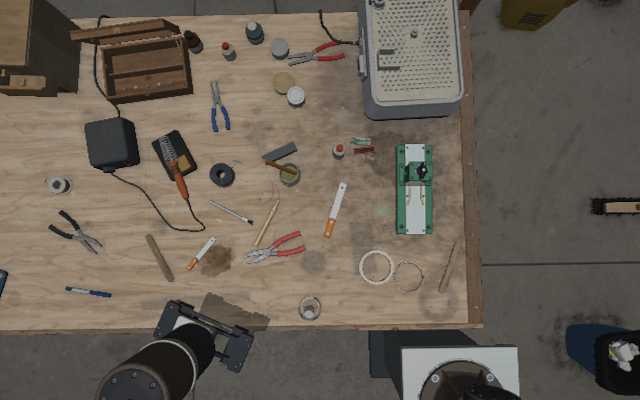

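View pics/scene0.png

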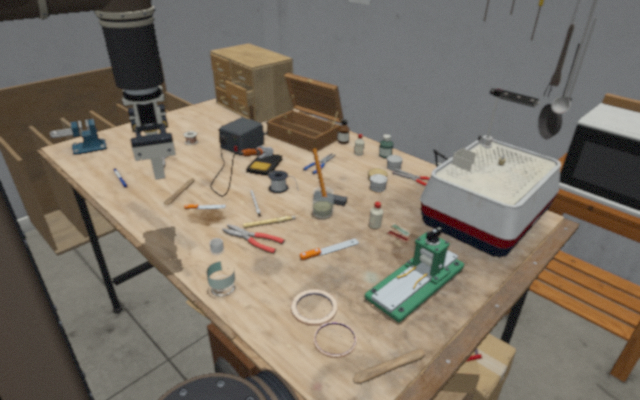

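The top view shows two orange-and-white gauges: the large one with its handle at (329,230) and a small look-alike at (200,245). The orange thing at (178,185) is a soldering iron. The press is at (414,190), with its tower at row 170 and its rails around row 200, so feed goes up the image. The oil is at (338,150), the strips at about (362,145), and the foil may be at (377,267). I choose the large gauge.

```bash
cat > h.py <<'E'
import cv2, numpy as np
from scipy.spatial.transform import Rotation as R
from station import *
def ray(m,uv,z):
    d=R.from_euler('xyz',m['rotation']).as_matrix()@np.array([(uv[0]-m['cx'])/m['fx'],(uv[1]-m['cy'])/m['fy'],1])
    return m['xyz']+d*(z-m['xyz'][2])/d[2]
def proj(m,p):
    c=R.from_euler('xyz',m['rotation']).as_matrix().T@(np.asarray(p)-m['xyz'])
    return np.array([m['fx']*c[0]/c[2]+m['cx'],m['fy']*c[1]/c[2]+m['cy']])
def rects(mask,amin,off=(0,0)):
    out=[]
    for c in cv2.findContours(mask,cv2.RETR_EXTERNAL,cv2.CHAIN_APPROX_NONE)[0]:
        if cv2.contourArea(c)>=amin:
            out.append(cv2.boxPoints(cv2.minAreaRect(c))+np.array(off))
    return out
E
python3 - <<'E'
from h import *
print('hpz',hold_point_z)
im=cv2.imread('pics/top0.png'); m=camera_model('top'); hsv=cv2.cvtColor(im,cv2.COLOR_BGR2HSV)
o=cv2.inRange(hsv,(5,130,120),(18,255,255))
for b in rects(o,25):
    if b[:,0].max()<350: print('orange',b.mean(0),np.array([ray(m,p,.012)[:2] for p in b]).round(4).tolist())
w=cv2.inRange(hsv,(0,0,170),(180,50,255)); 
for b in rects(w[150:260,180:360],25,(180,150)): print('white',b.mean(0),np.array([ray(m,p,.004)[:2] for p in b]).round(4).tolist())
g=cv2.inRange(hsv,(60,100,40),(90,255,255))
for b in rects(g[130:250,380:450],100,(380,130)): print('green',b.mean(0),b.tolist(),np.array([ray(m,p,.02)[:2] for p in b]).round(4).tolist())
c=cv2.resize(im[130:250,315:445],None,fx=5,fy=5,interpolation=cv2.INTER_CUBIC)
cv2.imwrite('pics/crop.png',c)
E
```

```text
hpz 0.0188
orange [191.49995422 263.49996948] [[0.3824, 0.7544], [0.4094, 0.7314], [0.4027, 0.7234], [0.3757, 0.7464]]
orange [329.07836914 227.37026978] [[0.4643, 0.3691], [0.5128, 0.3531], [0.5077, 0.3377], [0.4592, 0.3537]]
orange [180.17242432 185.43103027] [[0.6419, 0.7905], [0.6464, 0.7788], [0.5818, 0.7529], [0.5773, 0.7646]]
white [205.1905973  247.65594482] [[0.412, 0.7292], [0.4655, 0.6844], [0.4589, 0.6764], [0.4054, 0.7212]]
white [337.61746216 200.22420025] [[0.5161, 0.3514], [0.613, 0.3189], [0.608, 0.3039], [0.5111, 0.3364]]
green [420.  189.5] [[409.0, 226.0], [409.0, 153.0], [431.0, 153.0], [431.0, 226.0]] [[0.4857, 0.132], [0.6899, 0.1252], [0.6887, 0.0637], [0.4846, 0.0712]]
green [400.5 189. ] [[397.0, 146.0], [404.0, 146.0], [404.0, 232.0], [397.0, 232.0]] [[0.7104, 0.1582], [0.71, 0.1386], [0.4694, 0.1464], [0.4698, 0.1657]]
```

View pics/crop.png

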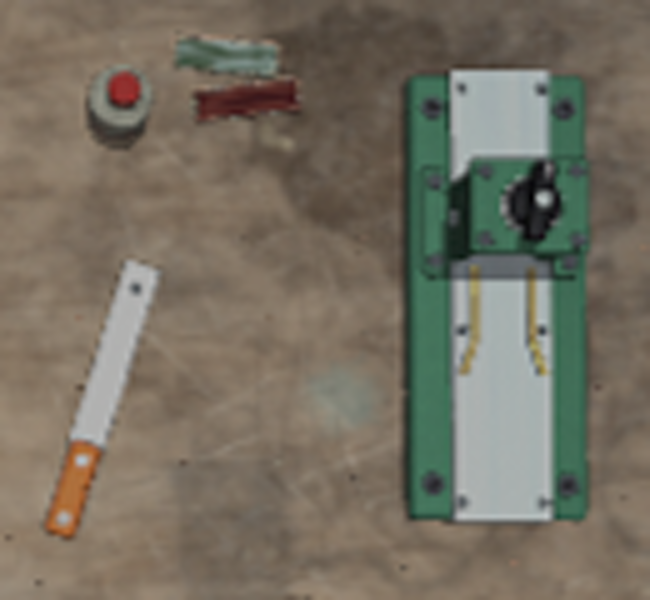

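The crop confirms the large gauge: the handle measures about 51 x 16 mm, and centre to tip is 131 mm. The press rails are visible, the bed runs near vertically in the image, and the knob is at crop (540,200) with its wing roughly along the feed.

Run:
```python
from h import *
im=cv2.imread('pics/top0.png'); m=camera_model('top'); hsv=cv2.cvtColor(im,cv2.COLOR_BGR2HSV)
w=cv2.inRange(hsv,(0,0,150),(180,45,255))
mid=[]
for r in list(range(148,158))+list(range(208,232)):
    c=np.where(w[r,400:430])[0]+400
    mid.append([*ray(m,(c.min()-.0,r),.03)[:2],*ray(m,(c.max()+0.,r),.03)[:2]])
a=np.array(mid); cx=(a[:,0]+a[:,2])/2; cy=(a[:,1]+a[:,3])/2
print('bed width',(a[:,1]-a[:,3]).mean()); p=np.polyfit(cx,cy,1); print('yaw',p, 'resid',(cy-np.polyval(p,cx)).std())
col=w[130:250,413:418].mean(1); rr=np.where(col>100)[0]+130; print(rr.min(),rr.max())
for r in (rr.min()-.5,rr.max()+.5): print('end',ray(m,(415,r),.03))
br=cv2.inRange(hsv,(18,110,90),(32,255,255))[180:210,400:430]
ys,xs=np.where(br); print('brass',np.array([ray(m,(x+400,y+180),.036)[:2] for x,y in zip(xs,ys)]).round(4)[::3].tolist())
k=(hsv[:,:,2]<45).astype(np.uint8)*255
for b in rects(k[155:185,412:432],15,(412,155)): print('knob',[ray(m,p,.134)[:2].round(4).tolist() for p in b], ray(m,b.mean(0),.134))
```

```text
bed width 0.04851442101647576
yaw [-0.01710769  0.12524749] resid 0.000743019851603078
144 233
end [0.71463812 0.10964    0.03      ]
end [0.46494724 0.11818452 0.03      ]
brass [[0.595, 0.0985], [0.5867, 0.0988], [0.5784, 0.0991], [0.5701, 0.0994], [0.5619, 0.0997], [0.5543, 0.1356], [0.5488, 0.1357]]
knob [[0.6321, 0.1362], [0.6462, 0.1141], [0.6199, 0.0979], [0.6059, 0.12]] [0.62600843 0.11704678 0.134     ]
```

apply_moves(steps=[{"translation":[0.86,-0.98,-0.5],"rotation":[0,0,0.17]},{"translation":[0.86,-0.98,-0.5],"rotation":[0,0,0.17]},{"translation":[0.86,-0.98,-0.5],"rotation":[0,0,0.17]},{"translation":[0.86,-0.98,-0.5],"rotation":[0,0,0.17]},{"translation":[0.86,-0.98,-0.5],"rotation":[0,0,0.17]},{"translation":[0.86,-0.98,-0.5],"rotation":[0,0,0.17]},{"translation":[0.86,-0.98,-0.5],"rotation":[0,0,0.17]},{"translation":[0.86,-0.98,-0.5],"rotation":[0,0,0.17]},{"translation":[0.86,-0.98,-0.5],"rotation":[0,0,0.17]},{"translation":[0.86,-0.98,-0.5],"rotation":[0,0,0.17]}])

```text
t: 0.93
eef_pos: [0.4873, 0.369, 0.0992]
ee_rot: [3.138, 0.001, -0.329]
force: [-0.4, 0.6, -0.0]
width: 0.0875
gripper_force: 0.0
```

Run:
```python
from h import *
s=get_state(); m=camera_model('wrist'); im=grab_frame('wrist'); cv2.imwrite('pics/w1.png',im)
print(s['t'],s['eef_pos'],s['ee_rot'],s['q'],m['xyz'])
hsv=cv2.cvtColor(im,cv2.COLOR_BGR2HSV)
for b in rects(cv2.inRange(hsv,(5,130,100),(18,255,255)),200): print(b.tolist(),[ray(m,p,.014)[:2].round(4).tolist() for p in b],ray(m,b.mean(0),.014))
print('expected tip px',proj(m,[.61,.311,.004]),proj(m,[.486,.353,.014]))
```

```text
0.9333 [0.48734438 0.36903767 0.09921522] [ 3.13750497e+00  1.47663701e-03 -3.28922594e-01] [ 9.67062104e-01  3.65785004e-01 -2.91615084e-01 -3.92789279e-04
 -9.17731279e-01  2.75053991e-01] [0.56505589 0.34269356 0.25811013]
[[331.0, 158.0], [355.0, 158.0], [355.0, 230.0], [331.0, 230.0]] [[0.5157, 0.3516], [0.5104, 0.336], [0.4593, 0.3519], [0.465, 0.3685]] [0.48841464 0.35174208 0.014     ]
expected tip px [344.57109595  -6.12894397] [342.35427109 197.61940306]
```

View pics/w1.png

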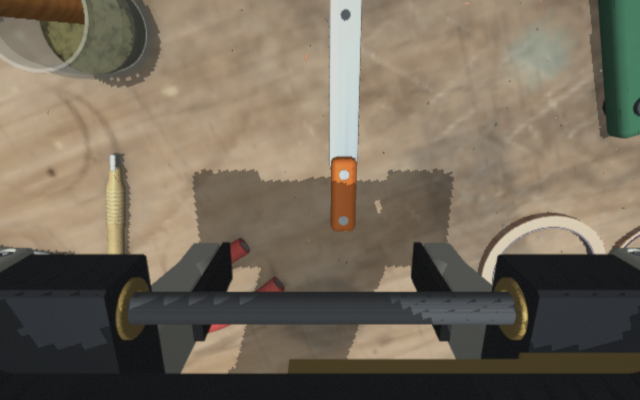

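The wrist view shows the handle at (343,194), in line with the tool. The red pliers are behind-left at (240,250), clear of the fingers if I half close them.

apply_moves(jaw=0, newtons=15, steps=[{"translation":[0,-0.068,0],"rotation":[0,0,0]},{"translation":[0,-0.068,0],"rotation":[0,0,0]},{"translation":[0,-0.068,-0.1],"rotation":[0,0,0]},{"translation":[0,-0.068,-0.2],"rotation":[0,0,0]},{"translation":[0,-0.068,-0.28],"rotation":[0,0,0]},{"translation":[0,-0.068,-0.28],"rotation":[0,0,0]},{"translation":[0,-0.068,-0.28],"rotation":[0,0,0]},{"translation":[0,-0.068,-0.28],"rotation":[0,0,0]},{"translation":[0,-0.068,-0.28],"rotation":[0,0,0]},{"translation":[0,-0.068,-0.28],"rotation":[0,0,0]}])

```text
t: 1.82
eef_pos: [0.4869, 0.357, 0.0332]
ee_rot: [-3.139, -0.001, -0.324]
force: [-0.7, -0.9, -0.9]
width: 0.0441
gripper_force: 0.0
```

apply_moves(steps=[{"translation":[0,-0.016,0],"rotation":[0,0,0]},{"translation":[0,-0.016,-0.03],"rotation":[0,0,0]},{"translation":[0,-0.016,-0.06],"rotation":[0,0,0]},{"translation":[0,-0.016,-0.08],"rotation":[0,0,0]},{"translation":[0,-0.016,-0.1],"rotation":[0,0,0]},{"translation":[0,-0.016,-0.1],"rotation":[0,0,0]},{"translation":[0,-0.016,-0.1],"rotation":[0,0,0]},{"translation":[0,-0.016,-0.1],"rotation":[0,0,0]},{"translation":[0,-0.016,-0.1],"rotation":[0,0,0]},{"translation":[0,-0.016,-0.1],"rotation":[0,0,0]}])

```text
t: 2.65
eef_pos: [0.4866, 0.3523, 0.0068]
ee_rot: [-3.141, -0.0, -0.325]
force: [-0.1, 0.3, 0.2]
width: 0.0436
gripper_force: 0.0
```

apply_moves(jaw=1, newtons=25, steps=[{"translation":[0,0,-0.012],"rotation":[0,0,0]},{"translation":[0,0,-0.012],"rotation":[0,0,0]},{"translation":[0,0,-0.012],"rotation":[0,0,0]},{"translation":[0,0,-0.012],"rotation":[0,0,0]},{"translation":[0,0,-0.012],"rotation":[0,0,0]},{"translation":[0,0,-0.012],"rotation":[0,0,0]},{"translation":[0,0,-0.012],"rotation":[0,0,0]},{"translation":[0,0,-0.012],"rotation":[0,0,0]},{"translation":[0,0,-0.012],"rotation":[0,0,0]},{"translation":[0,0,-0.012],"rotation":[0,0,0]}])

```text
t: 3.48
eef_pos: [0.4864, 0.352, 0.0036]
ee_rot: [-3.142, -0.0, -0.325]
force: [-0.1, 0.4, 0.2]
width: 0.0176
gripper_force: 25.0
```

apply_moves(steps=[{"translation":[0,0,0.12],"rotation":[0,0,0]},{"translation":[0,0,0.28],"rotation":[0,0,0]},{"translation":[-0.03,-0.1,0.32],"rotation":[0,0,0.1]},{"translation":[-0.08,-0.25,0.32],"rotation":[0,0,0.2]},{"translation":[-0.13,-0.4,0.32],"rotation":[0,0,0.3]},{"translation":[-0.18,-0.55,0.32],"rotation":[0,0,0.4]},{"translation":[-0.23,-0.7,0.32],"rotation":[0,0,0.5]},{"translation":[-0.28,-0.83,0.32],"rotation":[0,0,0.588]},{"translation":[-0.313,-0.936,0.32],"rotation":[0,0,0.588]},{"translation":[-0.313,-0.936,0.32],"rotation":[0,0,0.588]}])

```text
t: 4.32
eef_pos: [0.4049, 0.1135, 0.0832]
ee_rot: [3.141, 0.002, -0.019]
force: [-0.3, -0.2, -1.2]
width: 0.0178
gripper_force: 25.0
```

Run:
```python
from h import *
s=get_state(); m=camera_model('wrist'); im=grab_frame('wrist'); cv2.imwrite('pics/w2.png',im)
print(s['t'],s['eef_pos'],s['ee_rot'],m['xyz'],s['force'])
```

```text
4.3167 [0.40494206 0.11354825 0.08324017] [ 3.14068080e+00  2.32693068e-03 -1.94026307e-02] [0.48698719 0.11175003 0.24207023] [-0.28254684 -0.2432     -1.20955926]
```

View pics/w2.png

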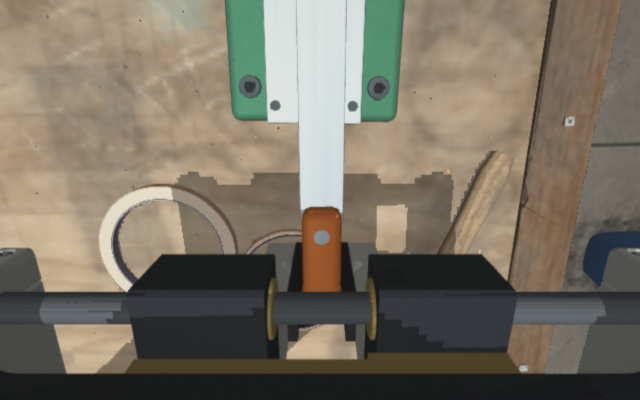

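The wrist view shows the blade pointing up the bed: blade edges at columns 300 to 344, bed edges at 267 and 361, and the bed's end at row 122. The next script measures both in world coordinates.

```bash
cat >> h.py <<'E'
def edges(im,rows,lo,hi,dark=False):
    "outermost strong vertical edges per row"
    g=cv2.Sobel(cv2.GaussianBlur(cv2.cvtColor(im,cv2.COLOR_BGR2GRAY),(3,5),0),cv2.CV_32F,1,0)
    return [(r,[int(c)+lo for c in np.argsort(-np.abs(g[r,lo:hi]))[:8]]) for r in rows]
E
python3 - <<'E'
from h import *
im=cv2.imread('pics/w2.png'); m=camera_model('wrist')
hsv=cv2.cvtColor(im,cv2.COLOR_BGR2HSV)
gr=cv2.inRange(hsv,(60,90,40),(95,255,255))
A=[]
for r in range(5,110,8):
    c=np.where(gr[r,200:420])[0]+200
    l=c[c<300].max()+.5; rt=c[c>330].min()-.5; A.append([*ray(m,(l,r),.03)[:2],*ray(m,(rt,r),.03)[:2],*ray(m,(c.min(),r),.02)[:2],*ray(m,(c.max(),r),.02)[:2]])
A=np.array(A); mid=(A[:,:2]+A[:,2:4])/2; p=np.polyfit(mid[:,0],mid[:,1],1); print('bed w',(A[:,1]-A[:,3]).mean(),'line',p,'y@.63',np.polyval(p,.63))
mid=(A[:,4:6]+A[:,6:])/2; print('base w',(A[:,5]-A[:,7]).mean(),np.polyfit(mid[:,0],mid[:,1],1))
print(edges(im,(5,30,60,90),270,358)); print(edges(im,(140,170,195),285,360))
print('bed end',ray(m,(315,122.5),.03))
B=[]
h=hsv[:,:,2].astype(int); 
for r in range(130,170,5):
    b=cv2.inRange(hsv[r:r+1],(0,0,150),(180,45,255))[0]; c=np.where(b[285:360])[0]+285
    B.append([*ray(m,((c.min()+c.max())/2,r),.084)[:2],c.min(),c.max(),ray(m,(c.min(),r),.084)[1]-ray(m,(c.max(),r),.084)[1]])
B=np.array(B);print(B.round(4)); print(np.polyfit(B[:,0],B[:,1],1))
E
```

```text
bed w 0.05488359120738277 line [-0.02687948  0.13148032] y@.63 0.11454625224692953
base w 0.09745847630577704 [-0.02878779  0.13243243]
[(5, [347, 345, 344, 297, 348, 295, 294, 298]), (30, [295, 297, 347, 298, 344, 294, 345, 346]), (60, [346, 298, 344, 296, 343, 295, 347, 299]), (90, [346, 296, 343, 345, 299, 298, 295, 342])]
[(140, [343, 299, 298, 344, 342, 300, 297, 341]), (170, [300, 299, 343, 342, 344, 301, 298, 341]), (195, [342, 343, 300, 299, 301, 341, 298, 344])]
bed end [0.46669838 0.11808807 0.03      ]
[[4.690e-01 1.147e-01 2.980e+02 3.430e+02 1.960e-02]
 [4.668e-01 1.147e-01 2.980e+02 3.430e+02 1.970e-02]
 [4.646e-01 1.148e-01 2.980e+02 3.430e+02 1.980e-02]
 [4.624e-01 1.148e-01 2.980e+02 3.430e+02 1.990e-02]
 [4.602e-01 1.149e-01 2.980e+02 3.430e+02 1.990e-02]
 [4.580e-01 1.147e-01 2.990e+02 3.430e+02 1.960e-02]
 [4.557e-01 1.147e-01 2.990e+02 3.430e+02 1.970e-02]
 [4.534e-01 1.148e-01 2.990e+02 3.430e+02 1.980e-02]]
[-0.00208036  0.11571639]
```

apply_moves(steps=[{"translation":[0,0.01,0],"rotation":[0,0,-0.015]},{"translation":[0,0.01,-0.05],"rotation":[0,0,-0.015]},{"translation":[0,0.01,-0.1],"rotation":[0,0,-0.015]},{"translation":[0,0.01,-0.14],"rotation":[0,0,-0.015]},{"translation":[0,0.01,-0.17],"rotation":[0,0,-0.015]},{"translation":[0,0.01,-0.18],"rotation":[0,0,-0.015]},{"translation":[0,0.01,-0.18],"rotation":[0,0,-0.015]},{"translation":[0,0.01,-0.18],"rotation":[0,0,-0.015]},{"translation":[0,0.01,-0.18],"rotation":[0,0,-0.015]},{"translation":[0,0.01,-0.18],"rotation":[0,0,-0.015]}])

```text
t: 5.2
eef_pos: [0.4085, 0.1209, 0.039]
ee_rot: [-3.141, -0.001, -0.025]
force: [0.1, 0.1, -0.6]
width: 0.018
gripper_force: 25.0
```

```bash
cat > chk.py <<'E'
from h import *
import sys
s=get_state(); m=camera_model('wrist'); im=grab_frame('wrist'); cv2.imwrite('pics/'+sys.argv[1],im)
print(s['t'],s['eef_pos'],s['ee_rot'],s['force'])
hsv=cv2.cvtColor(im,cv2.COLOR_BGR2HSV)
gr=cv2.inRange(hsv,(60,90,40),(95,255,255))
A=[]
for r in range(5,int(sys.argv[2]),6):
    c=np.where(gr[r,180:440])[0]+180
    if not ((c<300).any() and (c>340).any()): continue
    l=c[c<300].max()+.5; rt=c[c>340].min()-.5
    if rt-l<80: continue
    A.append([*ray(m,(l,r),.03)[:2],*ray(m,(rt,r),.03)[:2]])
A=np.array(A); mid=(A[:,:2]+A[:,2:4])/2; p=np.polyfit(mid[:,0],mid[:,1],1); print('bed w',(A[:,1]-A[:,3]).mean(),'line',p,'y@.47',np.polyval(p,.47),'y@.63',np.polyval(p,.63))
g=cv2.Sobel(cv2.GaussianBlur(cv2.cvtColor(im,cv2.COLOR_BGR2GRAY),(3,5),0),cv2.CV_32F,1,0)
B=[]
zt=s['eef_pos'][2]-.0036+.004
for r in range(130,195,5):
    l=np.argmax(np.abs(g[r,285:315]))+285; t=np.argmax(np.abs(g[r,330:362]))+330
    B.append([*ray(m,((l+t)/2,r),zt)[:2],ray(m,(l,r),zt)[1]-ray(m,(t,r),zt)[1]])
B=np.array(B); p2=np.polyfit(B[:,0],B[:,1],1); print('blade w',B[:,2].mean(),p2,'y@.47',np.polyval(p2,.47),'resid',(np.polyval(p2,B[:,0])-B[:,1]).std())
E
python3 chk.py w3.png 110
```

```text
5.2 [0.40853967 0.12088278 0.03903943] [-3.14090530e+00 -8.09553768e-04 -2.46667889e-02] [ 0.05909126  0.12971362 -0.60456299]
bed w 0.05452815168814957 line [-0.02877631  0.13001666] y@.47 0.11649179216567804 y@.63 0.11188758239579
blade w 0.019681765059644217 [-0.02173319  0.12947959] y@.47 0.11926498701982215 resid 5.392289605562493e-05
```

apply_moves(steps=[{"translation":[0,-0.01,0],"rotation":[0,0,-0.013]},{"translation":[0,-0.01,0],"rotation":[0,0,-0.013]},{"translation":[0,-0.01,-0.006],"rotation":[0,0,-0.013]},{"translation":[0,-0.01,-0.01],"rotation":[0,0,-0.013]},{"translation":[0,-0.01,-0.014],"rotation":[0,0,-0.013]},{"translation":[0,-0.01,-0.018],"rotation":[0,0,-0.013]},{"translation":[0,-0.01,-0.02],"rotation":[0,0,-0.013]},{"translation":[0,-0.01,-0.02],"rotation":[0,0,-0.013]},{"translation":[0,-0.01,-0.02],"rotation":[0,0,-0.013]},{"translation":[0,-0.01,-0.02],"rotation":[0,0,-0.013]}])

```text
t: 6.08
eef_pos: [0.4081, 0.118, 0.0335]
ee_rot: [3.141, 0.0, -0.032]
force: [-0.1, 0.1, -0.6]
width: 0.0173
gripper_force: 25.0
```

```bash
python3 chk.py w4.png 110
```

```text
6.0833 [0.40812839 0.11798007 0.03354141] [ 3.14149250e+00  9.56599245e-05 -3.15317379e-02] [-0.05160079  0.09246686 -0.62325517]
bed w 0.05446507717255664 line [-0.02889366  0.13007586] y@.47 0.11649583515252715 y@.63 0.1118728494789544
blade w 0.019639631053190536 [-0.03251064  0.13116747] y@.47 0.11588747570358737 resid 8.037781379650873e-05
```

View pics/w4.png

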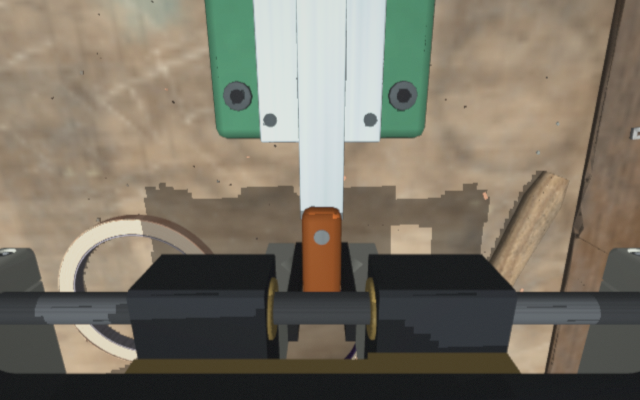

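The blade is centred on the bed and level with it, with the bed's end at row 140. Now I slide it in.

apply_moves(steps=[{"translation":[0.02,0.001,0],"rotation":[0,0,0.006]},{"translation":[0.045,0.0,0],"rotation":[0,0,0.006]},{"translation":[0.07,0,0],"rotation":[0,0,0.006]},{"translation":[0.095,-0.001,0],"rotation":[0,0,0.006]},{"translation":[0.12,-0.002,0],"rotation":[0,0,0.006]},{"translation":[0.145,-0.002,0],"rotation":[0,0,0.006]},{"translation":[0.17,-0.003,0],"rotation":[0,0,0.006]},{"translation":[0.195,-0.004,0],"rotation":[0,0,0.006]},{"translation":[0.21,-0.004,0],"rotation":[0,0,0.006]},{"translation":[0.21,-0.004,0],"rotation":[0,0,0.006]}])

```text
t: 6.97
eef_pos: [0.4618, 0.1172, 0.0335]
ee_rot: [-3.141, -0.001, -0.029]
force: [-0.2, 0.2, 0.9]
width: 0.0173
gripper_force: 25.0
```

```bash
python3 chk.py w5.png 190
```

```text
6.9667 [0.46183287 0.11720439 0.03354049] [-3.14128001e+00 -7.80417092e-04 -2.87019992e-02] [-0.17694881  0.2257128   0.86542701]
bed w 0.05453082874984846 line [-0.02825219  0.12976016] y@.47 0.11648163245584428 y@.63 0.11196128171714173
blade w 0.019377008317812236 [-0.01362484  0.12244813] y@.47 0.11604445257316705 resid 0.0002379541525170888
```

View pics/w5.png

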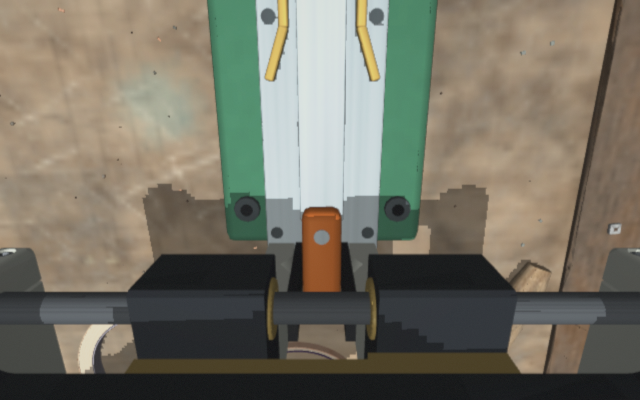

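The blade sits centred between the rails: rails at columns 285 and 360, blade from 299 to 344. I carry on.

apply_moves(steps=[{"translation":[0.025,-0.001,0],"rotation":[0,0,0]},{"translation":[0.05,-0.0015,0],"rotation":[0,0,0]},{"translation":[0.08,-0.002,0],"rotation":[0,0,0]},{"translation":[0.11,-0.003,0],"rotation":[0,0,0]},{"translation":[0.14,-0.004,0],"rotation":[0,0,0]},{"translation":[0.17,-0.005,0],"rotation":[0,0,0]},{"translation":[0.2,-0.006,0],"rotation":[0,0,0]},{"translation":[0.23,-0.007,0],"rotation":[0,0,0]},{"translation":[0.248,-0.007,0],"rotation":[0,0,0]},{"translation":[0.248,-0.007,0],"rotation":[0,0,0]}])

```text
t: 7.85
eef_pos: [0.5241, 0.1154, 0.0336]
ee_rot: [-3.141, -0.001, -0.029]
force: [0.5, 0.5, 0.4]
width: 0.0177
gripper_force: 25.0
```

apply_moves(jaw=0, steps=[{"translation":[0,0,0],"rotation":[0,0,0]},{"translation":[0,0,0],"rotation":[0,0,0]},{"translation":[0,0,0],"rotation":[0,0,0]},{"translation":[0,0,0],"rotation":[0,0,0]},{"translation":[0,0,0.1],"rotation":[0,0,0]},{"translation":[0,0,0.25],"rotation":[0,0,0]},{"translation":[0,0,0.4],"rotation":[0,0,0]},{"translation":[0,0,0.55],"rotation":[0,0,0]},{"translation":[0,0,0.66],"rotation":[0,0,0]},{"translation":[0,0,0.66],"rotation":[0,0,0]}])

```text
t: 8.68
eef_pos: [0.5256, 0.1165, 0.2053]
ee_rot: [-3.137, -0.01, -0.027]
force: [0.8, 0.0, 0.1]
width: 0.0438
gripper_force: 0.0
```

Run:
```python
from h import *
s=get_state(); m=camera_model('wrist'); im=grab_frame('wrist'); cv2.imwrite('pics/w6.png',im)
print(s['t'],s['eef_pos'],s['ee_rot'],s['force'],m['xyz'])
print('exp knob',proj(m,[.63,.112,.134]))
```

```text
8.6833 [0.52559416 0.11651507 0.20534463] [-3.13717617 -0.00958806 -0.02718434] [0.82252055 0.03047355 0.12676828] [0.60570605 0.11326914 0.36515297]
exp knob [324.32289139  43.80622889]
```

View pics/w6.png

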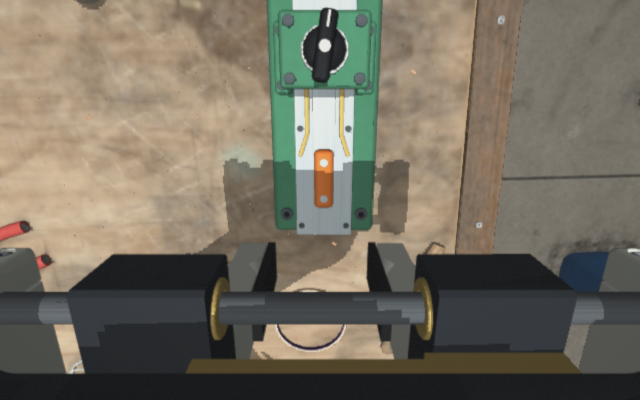

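The gauge lies in line, with its handle at (324,178). The knob wing's centre is near (325,45), running from (330,10) to (321,80) and tilted slightly clockwise.

Run:
```python
from h import *
im=cv2.imread('pics/w6.png'); m=camera_model('wrist'); hsv=cv2.cvtColor(im,cv2.COLOR_BGR2HSV)
# tower top & knob & handle
roi=(hsv[0:95,290:360,2]<40).astype(np.uint8)*255
for b in rects(roi,100,(290,0)): print(b.round(0).tolist(),'c',ray(m,b.mean(0),.134)[:2])
big=cv2.morphologyEx(roi,cv2.MORPH_OPEN,np.ones((9,9)))
for b in rects(big,100,(290,0)):
    P=[ray(m,p,.134)[:2] for p in b]; e=max([P[1]-P[0],P[2]-P[1]],key=np.linalg.norm); print('wing',b.round(0).tolist(),np.linalg.norm(P[1]-P[0]),np.linalg.norm(P[2]-P[1]),'yaw',np.arctan(e[1]/e[0]),ray(m,b.mean(0),.134)[:2])
for u in [(329.5,9.5),(321.5,81)]: print(ray(m,u,.134)[:2])
for b in rects(cv2.inRange(hsv,(5,130,80),(18,255,255)),200): 
    P=[ray(m,p,.044)[:2] for p in b]; print('handle',[p.round(4).tolist() for p in P],np.mean(P,0))
print('scr',ray(m,(288.5,18.5),.104),ray(m,(364,19.5),.104),ray(m,(289,78),.104),ray(m,(361.5,78.5),.104))
```

```text
[[311.0, 79.0], [333.0, 10.0], [355.0, 17.0], [332.0, 86.0]] c [0.6256905  0.10677839]
[0.64598787 0.10817751]
[0.6073865  0.11381032]
handle [[0.5503, 0.1215], [0.5499, 0.1064], [0.4976, 0.1075], [0.498, 0.1232]] [0.52395455 0.11466272]
scr [0.64690428 0.13423966 0.104     ] [0.64490776 0.0852934  0.104     ] [0.61027353 0.13591578 0.104     ] [0.60856699 0.08673569 0.104     ]
```

apply_moves(steps=[{"translation":[0.1,-0.01,0],"rotation":[0,0,-0.222]},{"translation":[0.2,-0.016,0],"rotation":[0,0,-0.222]},{"translation":[0.32,-0.016,0],"rotation":[0,0,-0.222]},{"translation":[0.416,-0.016,-0.06],"rotation":[0,0,-0.222]},{"translation":[0.416,-0.016,-0.12],"rotation":[0,0,-0.222]},{"translation":[0.416,-0.016,-0.18],"rotation":[0,0,-0.222]},{"translation":[0.416,-0.016,-0.18],"rotation":[0,0,-0.222]},{"translation":[0.416,-0.016,-0.18],"rotation":[0,0,-0.222]},{"translation":[0.416,-0.016,-0.18],"rotation":[0,0,-0.222]},{"translation":[0.416,-0.016,-0.18],"rotation":[0,0,-0.222]}])

```text
t: 9.57
eef_pos: [0.627, 0.1116, 0.1547]
ee_rot: [-3.141, -0.001, -0.144]
force: [-0.4, -1.3, 0.7]
width: 0.0438
gripper_force: 0.0
```

Next: lower to z = 0.121 and pinch.

apply_moves(steps=[{"translation":[0.002,0,-0.04],"rotation":[0,0,0]},{"translation":[0.002,0,-0.08],"rotation":[0,0,0]},{"translation":[0.002,0,-0.11],"rotation":[0,0,0]},{"translation":[0.002,0,-0.132],"rotation":[0,0,0]},{"translation":[0.002,0,-0.132],"rotation":[0,0,0]},{"translation":[0.002,0,-0.132],"rotation":[0,0,0]},{"translation":[0.002,0,-0.132],"rotation":[0,0,0]},{"translation":[0.002,0,-0.132],"rotation":[0,0,0]},{"translation":[0.002,0,-0.132],"rotation":[0,0,0]},{"translation":[0.002,0,-0.132],"rotation":[0,0,0]}])

```text
t: 10.4
eef_pos: [0.6274, 0.1113, 0.1209]
ee_rot: [-3.141, -0.001, -0.145]
force: [-0.3, 0.3, -0.6]
width: 0.0441
gripper_force: 0.0
```

apply_moves(jaw=1, newtons=15, steps=[{"translation":[0,0,0],"rotation":[0,0,0]},{"translation":[0,0,0],"rotation":[0,0,0]},{"translation":[0,0,0],"rotation":[0,0,0]},{"translation":[0,0,0],"rotation":[0,0,0]},{"translation":[0,0,0],"rotation":[0,0,0]},{"translation":[0,0,0],"rotation":[0,0,0]},{"translation":[0,0,0],"rotation":[0,0,0]},{"translation":[0,0,0],"rotation":[0,0,0]},{"translation":[0,0,0],"rotation":[0,0,0]},{"translation":[0,0,0],"rotation":[0,0,0]}])

```text
t: 11.23
eef_pos: [0.6273, 0.1125, 0.1206]
ee_rot: [-3.14, -0.0, -0.145]
force: [-1.3, 5.3, -0.8]
width: 0.0108
gripper_force: 14.9
```

apply_moves(steps=[{"translation":[0,0.006,0],"rotation":[0,0,0]},{"translation":[0,0.006,0],"rotation":[0,0,-0.1]},{"translation":[0,0.006,0],"rotation":[0,0,-0.2]},{"translation":[0,0.006,0],"rotation":[0,0,-0.3]},{"translation":[0,0.006,0],"rotation":[0,0,-0.4]},{"translation":[0,0.006,0],"rotation":[0,0,-0.5]},{"translation":[0,0.006,0],"rotation":[0,0,-0.6]},{"translation":[0,0.006,0],"rotation":[0,0,-0.7]},{"translation":[0,0.006,0],"rotation":[0,0,-0.8]},{"translation":[0,0.006,0],"rotation":[0,0,-0.9]}])

```text
t: 12.07
eef_pos: [0.6277, 0.1136, 0.1206]
ee_rot: [-3.14, -0.0, -0.618]
force: [1.4, 5.6, -1.0]
width: 0.0109
gripper_force: 15.0
```

apply_moves(steps=[{"translation":[0,0,0],"rotation":[0,0,-0.1]},{"translation":[0,0,0],"rotation":[0,0,-0.2]},{"translation":[0,0,0],"rotation":[0,0,-0.3]},{"translation":[0,0,0],"rotation":[0,0,-0.4]},{"translation":[0,0,0],"rotation":[0,0,-0.43]},{"translation":[0,0,0],"rotation":[0,0,-0.43]},{"translation":[0,0,0],"rotation":[0,0,-0.43]},{"translation":[0,0,0],"rotation":[0,0,-0.43]},{"translation":[0,0,0],"rotation":[0,0,-0.43]},{"translation":[0,0,0],"rotation":[0,0,-0.43]}])

```text
t: 12.9
eef_pos: [0.6281, 0.114, 0.1206]
ee_rot: [-3.139, -0.0, -0.841]
force: [2.3, 5.3, -2.5]
width: 0.0109
gripper_force: 14.9
```

Run:
```python
from h import *
s=get_state(); print(s['t'],s['eef_pos'],s['ee_rot'],s['force'],s['moment'])
```

```text
12.9 [0.62809937 0.11400827 0.12059399] [-3.13906861e+00 -6.67466105e-05 -8.40735851e-01] [ 2.33557637  5.34370405 -2.46279532] [ 1.86377888e+00 -8.32219315e-01 -8.05400535e-04]
```

apply_moves(jaw=0, steps=[{"translation":[0,0,0],"rotation":[0,0,0]},{"translation":[0,0,0],"rotation":[0,0,0]},{"translation":[0,0,0],"rotation":[0,0,0]},{"translation":[0,0,0.1],"rotation":[0,0,0]},{"translation":[0,0,0.2],"rotation":[0,0,0.1]},{"translation":[-0.1,0.005,0.2],"rotation":[0,0,0.32]},{"translation":[-0.2,0.005,0.2],"rotation":[0,0,0.54]},{"translation":[-0.3,0.005,0.2],"rotation":[0,0,0.76]},{"translation":[-0.417,0.005,0.2],"rotation":[0,0,0.98]},{"translation":[-0.417,0.005,0.2],"rotation":[0,0,1.0]}])

```text
t: 13.73
eef_pos: [0.5185, 0.1129, 0.1708]
ee_rot: [3.141, 0.002, -0.311]
force: [-0.7, -0.1, -0.3]
width: 0.0443
gripper_force: 0.0
```

apply_moves(steps=[{"translation":[0,0,0],"rotation":[0,0,0.2]},{"translation":[0,0,-0.05],"rotation":[0,0,0.4]},{"translation":[0,0,-0.12],"rotation":[0,0,0.55]},{"translation":[0,0,-0.24],"rotation":[0,0,0.55]},{"translation":[0,0,-0.36],"rotation":[0,0,0.55]},{"translation":[0,0,-0.46],"rotation":[0,0,0.55]},{"translation":[0,0,-0.52],"rotation":[0,0,0.55]},{"translation":[0,0,-0.52],"rotation":[0,0,0.55]},{"translation":[0,0,-0.52],"rotation":[0,0,0.55]},{"translation":[0,0,-0.52],"rotation":[0,0,0.55]}])

```text
t: 14.57
eef_pos: [0.5237, 0.1142, 0.0416]
ee_rot: [-3.141, -0.001, -0.029]
force: [-0.5, -0.1, -0.7]
width: 0.0434
gripper_force: 0.0
```

apply_moves(jaw=1, newtons=15, steps=[{"translation":[0,0,-0.03],"rotation":[0,0,0]},{"translation":[0,0,-0.03],"rotation":[0,0,0]},{"translation":[0,0,-0.03],"rotation":[0,0,0]},{"translation":[0,0,-0.03],"rotation":[0,0,0]},{"translation":[0,0,-0.03],"rotation":[0,0,0]},{"translation":[0,0,-0.03],"rotation":[0,0,0]},{"translation":[0,0,-0.03],"rotation":[0,0,0]},{"translation":[0,0,-0.03],"rotation":[0,0,0]},{"translation":[0,0,-0.03],"rotation":[0,0,0]},{"translation":[0,0,-0.03],"rotation":[0,0,0]}])

```text
t: 15.4
eef_pos: [0.5232, 0.1141, 0.0335]
ee_rot: [-3.141, -0.001, -0.029]
force: [-1.2, -0.2, 5.0]
width: 0.0177
gripper_force: 15.0
```

apply_moves(steps=[{"translation":[-0.003,0,0],"rotation":[0,0,0]},{"translation":[-0.006,0,0],"rotation":[0,0,0]},{"translation":[-0.009,0,0],"rotation":[0,0,0]},{"translation":[-0.012,0,0],"rotation":[0,0,0]},{"translation":[-0.015,0,0],"rotation":[0,0,0]},{"translation":[-0.018,0,0],"rotation":[0,0,0]},{"translation":[-0.021,0,0],"rotation":[0,0,0]},{"translation":[-0.024,0,0],"rotation":[0,0,0]},{"translation":[-0.027,0,0],"rotation":[0,0,0]},{"translation":[-0.03,0,0],"rotation":[0,0,0]}])

```text
t: 16.23
eef_pos: [0.5161, 0.1144, 0.0335]
ee_rot: [-3.141, -0.001, -0.029]
force: [3.4, -0.8, 5.9]
width: 0.0177
gripper_force: 15.0
```

apply_moves(steps=[{"translation":[0,0,0.005],"rotation":[0,0,0]},{"translation":[0.003,0,0.005],"rotation":[0,0,0]},{"translation":[0.006,0,0.005],"rotation":[0,0,0]},{"translation":[0.009,0,0.005],"rotation":[0,0,0]},{"translation":[0.012,0,0.005],"rotation":[0,0,0]},{"translation":[0.016,0,0.005],"rotation":[0,0,0]},{"translation":[0.02,0,0.005],"rotation":[0,0,0]},{"translation":[0.024,0,0.005],"rotation":[0,0,0]},{"translation":[0.027,0,0.005],"rotation":[0,0,0]},{"translation":[0.03,0,0.005],"rotation":[0,0,0]}])

```text
t: 17.07
eef_pos: [0.5229, 0.1139, 0.0342]
ee_rot: [3.141, 0.0, -0.03]
force: [-0.9, 0.7, -0.1]
width: 0.0178
gripper_force: 15.0
```

apply_moves(jaw=0, steps=[{"translation":[0,0,0],"rotation":[0,0,0]},{"translation":[0,0,0],"rotation":[0,0,0]},{"translation":[0,0,0],"rotation":[0,0,0]},{"translation":[0,0,0.14],"rotation":[0,0,0]},{"translation":[0,0,0.28],"rotation":[0,0,-0.1]},{"translation":[0,0,0.42],"rotation":[0,0,-0.3]},{"translation":[0.05,0.003,0.54],"rotation":[0,0,-0.5]},{"translation":[0.15,0.003,0.54],"rotation":[0,0,-0.7]},{"translation":[0.25,0.003,0.54],"rotation":[0,0,-0.9]},{"translation":[0.35,0.003,0.54],"rotation":[0,0,-1.0]}])

```text
t: 17.9
eef_pos: [0.6116, 0.115, 0.1707]
ee_rot: [-3.139, -0.001, -0.559]
force: [-0.0, 0.4, 0.6]
width: 0.0437
gripper_force: 0.0
```

apply_moves(steps=[{"translation":[0.067,0,0],"rotation":[0,0,-0.2]},{"translation":[0.067,0,0],"rotation":[0,0,-0.4]},{"translation":[0.067,0,0],"rotation":[0,0,-0.55]},{"translation":[0.067,0,0],"rotation":[0,0,-0.55]},{"translation":[0.067,0,-0.06],"rotation":[0,0,-0.55]},{"translation":[0.067,0,-0.12],"rotation":[0,0,-0.55]},{"translation":[0.067,0,-0.18],"rotation":[0,0,-0.55]},{"translation":[0.067,0,-0.195],"rotation":[0,0,-0.55]},{"translation":[0.067,0,-0.195],"rotation":[0,0,-0.55]},{"translation":[0.067,0,-0.195],"rotation":[0,0,-0.55]}])

```text
t: 18.73
eef_pos: [0.6274, 0.1148, 0.1211]
ee_rot: [-3.141, -0.0, -0.839]
force: [-0.1, 0.3, 0.3]
width: 0.0438
gripper_force: 0.0
```

apply_moves(jaw=1, steps=[{"translation":[0,0,0],"rotation":[0,0,0]},{"translation":[0,0,0],"rotation":[0,0,0]},{"translation":[0,0,0],"rotation":[0,0,0]},{"translation":[0,0,0],"rotation":[0,0,0]},{"translation":[0,0,0],"rotation":[0,0,0]},{"translation":[0,0,0],"rotation":[0,0,0]},{"translation":[0,0,0],"rotation":[0,0,0]},{"translation":[0,0,0],"rotation":[0,0,0]},{"translation":[0,0,0],"rotation":[0,0,0]},{"translation":[0,0,0],"rotation":[0,0,0]}])

```text
t: 19.57
eef_pos: [0.6274, 0.1149, 0.1208]
ee_rot: [-3.141, -0.0, -0.841]
force: [0.3, 1.0, 1.6]
width: 0.0111
gripper_force: 15.0
```

apply_moves(steps=[{"translation":[0,0,0],"rotation":[0,0,-0.1]},{"translation":[0,0,0],"rotation":[0,0,-0.2]},{"translation":[0,0,0],"rotation":[0,0,-0.3]},{"translation":[0,0,0],"rotation":[0,0,-0.4]},{"translation":[0,0,0],"rotation":[0,0,-0.5]},{"translation":[0,0,0],"rotation":[0,0,-0.6]},{"translation":[0,0,0],"rotation":[0,0,-0.63]},{"translation":[0,0,0],"rotation":[0,0,-0.63]},{"translation":[0,0,0],"rotation":[0,0,-0.63]},{"translation":[0,0,0],"rotation":[0,0,-0.63]}])

```text
t: 20.4
eef_pos: [0.6284, 0.1155, 0.1208]
ee_rot: [-3.139, 0.0, -1.169]
force: [5.3, 3.2, -1.8]
width: 0.0108
gripper_force: 15.0
```

apply_moves(jaw=0, steps=[{"translation":[0,0,0],"rotation":[0,0,0]},{"translation":[0,0,0],"rotation":[0,0,0]},{"translation":[0,0,0],"rotation":[0,0,0]},{"translation":[0,0,0.1],"rotation":[0,0,0]},{"translation":[0,0,0.2],"rotation":[0,0,0.15]},{"translation":[-0.1,-0.003,0.2],"rotation":[0,0,0.35]},{"translation":[-0.2,-0.003,0.2],"rotation":[0,0,0.57]},{"translation":[-0.3,-0.003,0.2],"rotation":[0,0,0.79]},{"translation":[-0.417,-0.003,0.2],"rotation":[0,0,1.0]},{"translation":[-0.417,-0.003,0.2],"rotation":[0,0,1.0]}])

```text
t: 21.23
eef_pos: [0.5181, 0.1128, 0.1705]
ee_rot: [3.14, 0.002, -0.641]
force: [-1.7, -0.4, -0.6]
width: 0.0438
gripper_force: 0.0
```

apply_moves(steps=[{"translation":[0,0,0],"rotation":[0,0,0.2]},{"translation":[0,0,0],"rotation":[0,0,0.42]},{"translation":[0,0,0],"rotation":[0,0,0.64]},{"translation":[0,0,-0.1],"rotation":[0,0,0.86]},{"translation":[0,0,-0.2],"rotation":[0,0,1.0]},{"translation":[0,0,-0.32],"rotation":[0,0,1.0]},{"translation":[0,0,-0.42],"rotation":[0,0,1.0]},{"translation":[0,0,-0.48],"rotation":[0,0,1.0]},{"translation":[0,0,-0.48],"rotation":[0,0,1.0]},{"translation":[0,0,-0.48],"rotation":[0,0,1.0]}])

```text
t: 22.07
eef_pos: [0.5223, 0.1134, 0.0501]
ee_rot: [3.14, 0.002, -0.124]
force: [0.5, 0.1, 0.3]
width: 0.044
gripper_force: 0.0
```

apply_moves(jaw=0, steps=[{"translation":[0,0,0],"rotation":[0,0,0.18]},{"translation":[0,0,0],"rotation":[0,0,0.18]},{"translation":[0,0,-0.03],"rotation":[0,0,0.18]},{"translation":[0,0,-0.066],"rotation":[0,0,0.18]},{"translation":[0,0,-0.066],"rotation":[0,0,0.18]},{"translation":[0,0,-0.066],"rotation":[0,0,0.18]},{"translation":[0,0,-0.066],"rotation":[0,0,0.18]},{"translation":[0,0,-0.066],"rotation":[0,0,0.18]},{"translation":[0,0,-0.066],"rotation":[0,0,0.18]},{"translation":[0,0,-0.066],"rotation":[0,0,0.18]}])

```text
t: 22.9
eef_pos: [0.523, 0.1141, 0.0343]
ee_rot: [-3.141, -0.0, -0.03]
force: [0.1, -0.1, -0.2]
width: 0.044
gripper_force: 0.0
```

apply_moves(jaw=1, steps=[{"translation":[0,0,0],"rotation":[0,0,0]},{"translation":[0,0,0],"rotation":[0,0,0]},{"translation":[0,0,0],"rotation":[0,0,0]},{"translation":[0,0,0],"rotation":[0,0,0]},{"translation":[0,0,0],"rotation":[0,0,0]},{"translation":[0,0,0],"rotation":[0,0,0]},{"translation":[0,0,0],"rotation":[0,0,0]},{"translation":[0,0,0],"rotation":[0,0,0]},{"translation":[0,0,0],"rotation":[0,0,0]},{"translation":[0,0,0],"rotation":[0,0,0]}])

```text
t: 23.73
eef_pos: [0.5229, 0.114, 0.0341]
ee_rot: [3.142, -0.0, -0.029]
force: [-0.6, -0.2, 0.5]
width: 0.0179
gripper_force: 15.0
```

apply_moves(steps=[{"translation":[-0.004,0,0],"rotation":[0,0,0]},{"translation":[-0.008,0,0],"rotation":[0,0,0]},{"translation":[-0.012,0,0],"rotation":[0,0,0]},{"translation":[-0.016,0,0],"rotation":[0,0,0]},{"translation":[-0.02,0,0],"rotation":[0,0,0]},{"translation":[-0.023,0,0],"rotation":[0,0,0]},{"translation":[-0.026,0,0],"rotation":[0,0,0]},{"translation":[-0.029,0,0],"rotation":[0,0,0]},{"translation":[-0.032,0,0],"rotation":[0,0,0]},{"translation":[-0.035,0,0],"rotation":[0,0,0]}])

```text
t: 24.57
eef_pos: [0.5165, 0.115, 0.0348]
ee_rot: [-3.14, -0.004, -0.029]
force: [7.6, -0.7, -2.5]
width: 0.0176
gripper_force: 15.0
```

apply_moves(steps=[{"translation":[0.004,0,0],"rotation":[0,0,0]},{"translation":[0.008,0,0],"rotation":[0,0,0]},{"translation":[0.012,0,0],"rotation":[0,0,0]},{"translation":[0.016,0,0],"rotation":[0,0,0]},{"translation":[0.02,0,0],"rotation":[0,0,0]},{"translation":[0.023,0,0],"rotation":[0,0,0]},{"translation":[0.026,0,0],"rotation":[0,0,0]},{"translation":[0.029,0,0],"rotation":[0,0,0]},{"translation":[0.032,0,0],"rotation":[0,0,0]},{"translation":[0.035,0,0],"rotation":[0,0,0]}])

```text
t: 25.4
eef_pos: [0.5182, 0.1131, 0.0337]
ee_rot: [3.139, 0.008, -0.03]
force: [-18.7, 5.4, 15.0]
width: 0.018
gripper_force: 15.1
```

Pulling gives 7.6 N while lifting 2.5 N, and pushing gives 18.7 N while pressing down 15 N. Both put the shoe pressure near 7.5 N, slightly tight, so I'll back the knob off about 0.12 rad.

apply_moves(jaw=0, steps=[{"translation":[-0.012,0,0],"rotation":[0,0,0]},{"translation":[-0.012,0,0],"rotation":[0,0,0]},{"translation":[-0.012,0,0],"rotation":[0,0,0]},{"translation":[0,0,0.14],"rotation":[0,0,0]},{"translation":[0,0,0.28],"rotation":[0,0,-0.1]},{"translation":[0,0,0.42],"rotation":[0,0,-0.3]},{"translation":[0.05,0.004,0.54],"rotation":[0,0,-0.5]},{"translation":[0.15,0.004,0.54],"rotation":[0,0,-0.7]},{"translation":[0.25,0.004,0.54],"rotation":[0,0,-0.9]},{"translation":[0.35,0.004,0.54],"rotation":[0,0,-1.0]}])

```text
t: 26.23
eef_pos: [0.6118, 0.115, 0.1702]
ee_rot: [-3.14, -0.001, -0.559]
force: [0.5, 0.9, 0.1]
width: 0.0435
gripper_force: 0.0
```

apply_moves(steps=[{"translation":[0.075,0,0],"rotation":[0,0,-0.2]},{"translation":[0.075,0,0],"rotation":[0,0,-0.4]},{"translation":[0.075,0,0],"rotation":[0,0,-0.6]},{"translation":[0.075,0,0],"rotation":[0,0,-0.8]},{"translation":[0.075,0,0],"rotation":[0,0,-1.0]},{"translation":[0.075,0,0],"rotation":[0,0,-1.0]},{"translation":[0.075,0,0],"rotation":[0,0,-1.0]},{"translation":[0.075,0,0],"rotation":[0,0,-1.0]},{"translation":[0.075,0,0],"rotation":[0,0,-1.0]},{"translation":[0.075,0,0],"rotation":[0,0,-1.0]}])

```text
t: 27.07
eef_pos: [0.6292, 0.115, 0.1691]
ee_rot: [-3.142, -0.0, -1.075]
force: [0.0, -0.3, -0.5]
width: 0.0437
gripper_force: 0.0
```

apply_moves(steps=[{"translation":[0,0,0],"rotation":[0,0,-0.18]},{"translation":[0,0,0],"rotation":[0,0,-0.18]},{"translation":[0,0,-0.07],"rotation":[0,0,-0.18]},{"translation":[0,0,-0.14],"rotation":[0,0,-0.18]},{"translation":[0,0,-0.195],"rotation":[0,0,-0.18]},{"translation":[0,0,-0.195],"rotation":[0,0,-0.18]},{"translation":[0,0,-0.195],"rotation":[0,0,-0.18]},{"translation":[0,0,-0.195],"rotation":[0,0,-0.18]},{"translation":[0,0,-0.195],"rotation":[0,0,-0.18]},{"translation":[0,0,-0.195],"rotation":[0,0,-0.18]}])

```text
t: 27.9
eef_pos: [0.6297, 0.1152, 0.1214]
ee_rot: [-3.14, -0.0, -1.17]
force: [1.0, -0.5, -0.1]
width: 0.0437
gripper_force: 0.0
```

apply_moves(jaw=1, steps=[{"translation":[0,0,0],"rotation":[0,0,0]},{"translation":[0,0,0],"rotation":[0,0,0]},{"translation":[0,0,0],"rotation":[0,0,0]},{"translation":[0,0,0],"rotation":[0,0,0]},{"translation":[0,0,0],"rotation":[0,0,0]},{"translation":[0,0,0],"rotation":[0,0,0]},{"translation":[0,0,0],"rotation":[0,0,0]},{"translation":[0,0,0],"rotation":[0,0,0]},{"translation":[0,0,0],"rotation":[0,0,0]},{"translation":[0,0,0],"rotation":[0,0,0]}])

```text
t: 28.73
eef_pos: [0.6288, 0.1148, 0.1203]
ee_rot: [3.141, -0.0, -1.171]
force: [-3.0, -1.2, 3.8]
width: 0.0109
gripper_force: 15.0
```

apply_moves(steps=[{"translation":[-0.002,0,0],"rotation":[0,0,0.06]},{"translation":[-0.002,0,0],"rotation":[0,0,0.12]},{"translation":[-0.002,0,0],"rotation":[0,0,0.18]},{"translation":[-0.002,0,0],"rotation":[0,0,0.223]},{"translation":[-0.002,0,0],"rotation":[0,0,0.223]},{"translation":[-0.002,0,0],"rotation":[0,0,0.223]},{"translation":[-0.002,0,0],"rotation":[0,0,0.223]},{"translation":[-0.002,0,0],"rotation":[0,0,0.223]},{"translation":[-0.002,0,0],"rotation":[0,0,0.223]},{"translation":[-0.002,0,0],"rotation":[0,0,0.223]}])

```text
t: 29.57
eef_pos: [0.6285, 0.1147, 0.1203]
ee_rot: [3.141, -0.0, -1.054]
force: [-3.9, -2.9, 3.3]
width: 0.011
gripper_force: 15.0
```

apply_moves(jaw=0, steps=[{"translation":[0,0,0],"rotation":[0,0,0]},{"translation":[0,0,0],"rotation":[0,0,0]},{"translation":[0,0,0],"rotation":[0,0,0]},{"translation":[0,0,0.1],"rotation":[0,0,0]},{"translation":[0,0,0.2],"rotation":[0,0,0.15]},{"translation":[-0.1,-0.004,0.2],"rotation":[0,0,0.35]},{"translation":[-0.2,-0.004,0.2],"rotation":[0,0,0.57]},{"translation":[-0.3,-0.004,0.2],"rotation":[0,0,0.79]},{"translation":[-0.43,-0.004,0.2],"rotation":[0,0,1.0]},{"translation":[-0.43,-0.004,0.2],"rotation":[0,0,1.0]}])

```text
t: 30.4
eef_pos: [0.5168, 0.1136, 0.1704]
ee_rot: [-3.141, 0.002, -0.524]
force: [-1.9, -0.8, -0.6]
width: 0.0437
gripper_force: 0.0
```

apply_moves(steps=[{"translation":[0,0,0],"rotation":[0,0,0.2]},{"translation":[0,0,0],"rotation":[0,0,0.42]},{"translation":[0,0,0],"rotation":[0,0,0.64]},{"translation":[0,0,-0.1],"rotation":[0,0,0.86]},{"translation":[0,0,-0.2],"rotation":[0,0,0.957]},{"translation":[0,0,-0.32],"rotation":[0,0,0.957]},{"translation":[0,0,-0.42],"rotation":[0,0,0.957]},{"translation":[0,0,-0.48],"rotation":[0,0,0.957]},{"translation":[0,0,-0.48],"rotation":[0,0,0.957]},{"translation":[0,0,-0.48],"rotation":[0,0,0.957]}])

```text
t: 31.23
eef_pos: [0.5212, 0.1141, 0.05]
ee_rot: [3.141, 0.001, -0.029]
force: [-0.2, 0.5, 0.2]
width: 0.0436
gripper_force: 0.0
```

Run:
```python
from h import *
s=get_state(); m=camera_model('wrist'); im=grab_frame('wrist'); print(s['eef_pos'],s['ee_rot'])
hsv=cv2.cvtColor(im,cv2.COLOR_BGR2HSV)
for b in rects(cv2.inRange(hsv,(5,130,60),(18,255,255)),200): 
    P=[ray(m,p,.044)[:2] for p in b]; print('handle',b.round().tolist(),[p.round(4).tolist() for p in P])
m=camera_model('top'); im=grab_frame('top'); hsv=cv2.cvtColor(im,cv2.COLOR_BGR2HSV)
```

```text
[0.5212342  0.11406982 0.04997721] [ 3.14081847e+00  8.60356437e-04 -2.93169424e-02]
handle [[305.0, 202.0], [339.0, 202.0], [340.0, 291.0], [306.0, 291.0]] [[0.5484, 0.121], [0.5481, 0.1046], [0.4989, 0.1046], [0.4991, 0.1224]]
```

apply_moves(jaw=0, steps=[{"translation":[0,0,-0.03],"rotation":[0,0,0]},{"translation":[0,0,-0.05],"rotation":[0,0,0]},{"translation":[0,0,-0.062],"rotation":[0,0,0]},{"translation":[0,0,-0.062],"rotation":[0,0,0]},{"translation":[0,0,-0.062],"rotation":[0,0,0]},{"translation":[0,0,-0.062],"rotation":[0,0,0]},{"translation":[0,0,-0.062],"rotation":[0,0,0]},{"translation":[0,0,-0.062],"rotation":[0,0,0]},{"translation":[0,0,-0.062],"rotation":[0,0,0]},{"translation":[0,0,-0.062],"rotation":[0,0,0]}])

```text
t: 32.17
eef_pos: [0.5212, 0.114, 0.0349]
ee_rot: [-3.141, -0.0, -0.029]
force: [1.1, 0.2, -0.1]
width: 0.0438
gripper_force: 0.0
```

apply_moves(jaw=1, steps=[{"translation":[0,0,0],"rotation":[0,0,0]},{"translation":[0,0,0],"rotation":[0,0,0]},{"translation":[0,0,0],"rotation":[0,0,0]},{"translation":[0,0,0],"rotation":[0,0,0]},{"translation":[0,0,0],"rotation":[0,0,0]},{"translation":[0,0,0],"rotation":[0,0,0]},{"translation":[0,0,0],"rotation":[0,0,0]},{"translation":[0,0,0],"rotation":[0,0,0]},{"translation":[0,0,0],"rotation":[0,0,0]},{"translation":[0,0,0],"rotation":[0,0,0]}])

```text
t: 33.0
eef_pos: [0.5211, 0.114, 0.0348]
ee_rot: [3.142, 0.0, -0.029]
force: [-1.6, 0.8, 1.2]
width: 0.0175
gripper_force: 15.0
```

apply_moves(steps=[{"translation":[-0.003,0,0],"rotation":[0,0,0]},{"translation":[-0.006,0,0],"rotation":[0,0,0]},{"translation":[-0.009,0,0],"rotation":[0,0,0]},{"translation":[-0.012,0,0],"rotation":[0,0,0]},{"translation":[-0.015,0,0],"rotation":[0,0,0]},{"translation":[-0.018,0,0],"rotation":[0,0,0]},{"translation":[-0.021,0,0],"rotation":[0,0,0]},{"translation":[-0.024,0,0],"rotation":[0,0,0]},{"translation":[-0.027,0,0],"rotation":[0,0,0]},{"translation":[-0.03,0,0],"rotation":[0,0,0]}])

```text
t: 33.83
eef_pos: [0.5137, 0.1141, 0.0349]
ee_rot: [-3.141, -0.0, -0.029]
force: [5.4, 0.2, -1.1]
width: 0.0179
gripper_force: 15.0
```

Drag is 5.4 N with about 1 N of lift, so the pressure is about 4.7 N. Now a short stroke forth.

apply_moves(steps=[{"translation":[0.003,0,0],"rotation":[0,0,0]},{"translation":[0.006,0,0],"rotation":[0,0,0]},{"translation":[0.009,0,0],"rotation":[0,0,0]},{"translation":[0.012,0,0],"rotation":[0,0,0]},{"translation":[0.015,0,0],"rotation":[0,0,0]},{"translation":[0.018,0,0],"rotation":[0,0,0]},{"translation":[0.021,0,0],"rotation":[0,0,0]},{"translation":[0.023,0,0],"rotation":[0,0,0]},{"translation":[0.025,0,0],"rotation":[0,0,0]},{"translation":[0.025,0,0],"rotation":[0,0,0]}])

```text
t: 34.67
eef_pos: [0.5152, 0.1128, 0.0345]
ee_rot: [3.139, 0.008, -0.03]
force: [-15.5, 4.6, 15.7]
width: 0.0181
gripper_force: 15.1
```

apply_moves(steps=[{"translation":[-0.003,0,0],"rotation":[0,0,0]},{"translation":[-0.006,0,0],"rotation":[0,0,0]},{"translation":[-0.009,0,0],"rotation":[0,0,0]},{"translation":[-0.012,0,0],"rotation":[0,0,0]},{"translation":[-0.015,0,0],"rotation":[0,0,0]},{"translation":[-0.018,0,0],"rotation":[0,0,0]},{"translation":[-0.021,0,0],"rotation":[0,0,0]},{"translation":[-0.024,0,0],"rotation":[0,0,0]},{"translation":[-0.027,0,0],"rotation":[0,0,0]},{"translation":[-0.03,0,0],"rotation":[0,0,0]}])

```text
t: 35.5
eef_pos: [0.5131, 0.1143, 0.0349]
ee_rot: [-3.141, -0.001, -0.03]
force: [4.6, -1.3, -1.2]
width: 0.0177
gripper_force: 15.0
```

Push and pull agree on about 4.5 N. I release and retreat.

apply_moves(jaw=0, steps=[{"translation":[0,0,0],"rotation":[0,0,0]},{"translation":[0,0,0],"rotation":[0,0,0]},{"translation":[0,0,0],"rotation":[0,0,0]},{"translation":[0,0,0],"rotation":[0,0,0]},{"translation":[0,0,0.1],"rotation":[0,0,0]},{"translation":[0,0,0.2],"rotation":[0,0,0]},{"translation":[0,0,0.35],"rotation":[0,0,0]},{"translation":[0,0,0.5],"rotation":[0,0,0]},{"translation":[0,0,0.66],"rotation":[0,0,0]},{"translation":[0,0,0.66],"rotation":[0,0,0]}])

```text
t: 36.33
eef_pos: [0.516, 0.1153, 0.2081]
ee_rot: [-3.137, -0.011, -0.028]
force: [1.8, 1.7, 0.5]
width: 0.0438
gripper_force: 0.0
```

Run:
```python
from h import *
m=camera_model('wrist'); im=grab_frame('wrist'); cv2.imwrite('pics/w9.png',im); hsv=cv2.cvtColor(im,cv2.COLOR_BGR2HSV)
for b in rects(cv2.inRange(hsv,(5,130,60),(18,255,255)),200): print('handle',[ray(m,p,.044)[:2].round(4).tolist() for p in b])
```

```text
handle [[0.5383, 0.1219], [0.5378, 0.1056], [0.4852, 0.1067], [0.4857, 0.1237]]
```

View pics/w9.png

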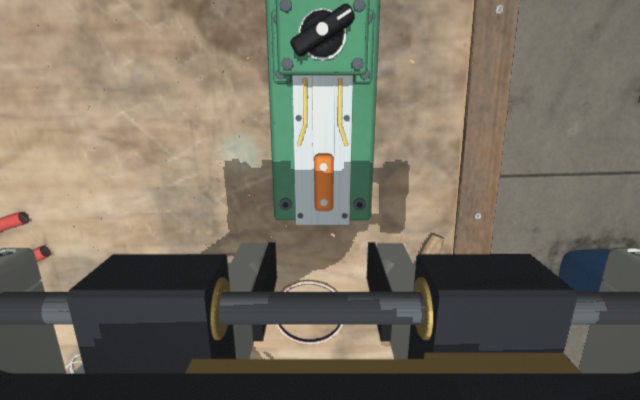

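The gauge lies straight in the press with its handle at (324,182), its tip about 15 mm past the shoe, and nothing touching it. The knob, at (322,30), is turned. I hand in the job.

```bash
python3 -c "
from station import *
print(job_done())"
```

```text
the job is handed in; nothing more can be done
None
```

I handed the job in with the gauge lying straight in the press, released, its tip about 15 mm past the shoe; drag was about 5 N, so shoe pressure is an estimated 4.5 N. No verdict was returned, and the first setting ran tight at about 7.5 N (best estimate) before I backed it off.

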